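Unclip the clutch-parts case and put away the spare bearing

TASK

Flip both sprung clips fully open, off the two ends of the lid of the grey clutch-parts case, then lift the lid off by its handle and lay it flat, right way up, on the clear bench to the left of the case. Then put the spare bearing, the ball bearing lying on the bench to the right of the case, flat into the small empty pocket at the right-hand end of the case. Leave the coil spring in its pocket and all the other things on the bench where they lie.

Things in the scene. Friction and masses are not known exactly. Their poses are not given: they have to be found in the camera images.
- case: grey steel clutch-parts case fixed to the bench, 104 (x) x 164 (y) x 46 mm high without lid, walls and floor 4 mm. Origin: middle of underside; y runs to its left-hand end seen from the robot (yaw within 0.35 rad), z up. A partition (top 8 mm below the rim) leaves a big pocket (86 mm in y) at the +y end and a small one (66 mm in y) at the -y end, both 96 mm in x, 42 mm deep
- clip_left (a joint): sprung steel bale clip at the case's +y end, hinge along case x at case y +91, z 12 mm. 0 = shut, hook 10 mm over the lid's edge; grows as the clip swings outward and down to 1.2 rad = fully open, at its stop. Over-centre spring: below 0.45 rad it pulls shut (0.3 N m, 5 to 6 N at the tab), beyond that it throws the clip open and holds it there
- clip_right (a joint): the same clip, mirrored, at the case's -y end (hinge at case y = -91 mm, z = 12 mm); 0 shut, swings outward to -y, 1.2 rad fully open.
- clip_left_tab (a point): middle of the clip's thumb tab: plate 30 mm wide (case x), 3 mm thick, rising from the hook and leaning outward 0.35 rad, 54 to 80 mm above the bench when shut; point then at case y +95, z 66 mm; moves with the clip. Push it outward from its inner side with closed fingertips above the lid. The hook's top is 54.5 mm up and reaches inward to case y 74 mm
- clip_right_tab (a point): the same point on the other clip, at case y = -95 mm, z = 66 mm when shut.
- lid: loose flat plain steel lid, 108 x 168 x 4 mm, about 0.25 kg, with a black bridge handle. Origin: middle of the plate's underside; axes as the case's when on it. A 4 mm lip under the plate locates it in the case mouth with about 3 mm play, so on the bench the origin is 4 mm up; shut on the case it is 46 mm up, plate top 50 mm.
- lid_handle (a point): middle of the handle's bar, 28 mm above the lid's origin; the bar is 84 mm along the lid's y, 14 mm wide (x), 12 mm high, posts at both ends 35 mm from the middle.
- lid_spot (a point): point on the bench in the middle of a clear patch to the left of the case (about 120 mm in x, 190 mm in y), large enough for the lid laid with its length along world y; not prescribed to the millimetre.
- spare_bearing: loose ball bearing lying flat on the bench to the right of the case, 52 mm outside diameter, 15 mm high, steel, bore 25 mm or so. Origin: centre of its underside.
- damper_spring: dark coil spring, 22 x 42 x 22 mm, that lies on its side in the big pocket under the lid, already where it belongs. Origin: under its middle
- small_pocket (a point): centre of the floor of the small, empty pocket (case x = 0, y = -45 mm, z = 4 mm), 42 mm below the rim.
- big_pocket (a point): centre of the floor of the big pocket (case x = 0, y = +35 mm, z = 4 mm).
- bolt_c: bystander: dark hex bolt lying down, 22 x 69 x 26 mm; origin under its middle
- nut_b: bystander: hex nut, 24 x 28 x 12 mm, fixed; origin under its middle
- oil_can: bystander: oil can with a long spout, 68 x 96 x 177 mm, fixed; origin under its middle
- rivet_tin: bystander: round blue tin, 61 mm across, 37 mm high, fixed; origin under its middle
- spanner_b: bystander: open-ended spanner, 26 x 156 x 8 mm, fixed; origin under its middle
- spring_a: bystander: coil spring lying down, 26 x 49 x 26 mm; origin under its middle
- punch: bystander: steel punch, 12 x 130 x 12 mm; origin under its middle
- v_block: bystander: V block, 60 x 50 x 34 mm, fixed; origin under its middle
Not all that is in view belongs to the job. Leave any pink look-alike of the spare_bearing alone.

How it is judged (in metres and radians):
On the way, in this order (a step that is already met when the one before it is completed fails the run):
1. both clips flipped fully off the lid while the lid still lies on the case (value of joint each of clip_left, clip_right above 0.95 rad and distance between lid and case below 0.052 m), for 0.2 s.
2. the lid lies flat, right way up and released, on the bench to the left of the case (height (world z) of lid below 0.008 m and angle between lid's own z axis and vertical below 0.06 rad and y of lid in the frame of case above 0.15 m and linear speed of lid below 0.02 m/s and contact force between lid and the fingers below 0.1 N), for 0.2 s.
At the end, for the whole second after the job is handed in: Both clips open past 0.95 rad; lid released, flat (0.06 rad), right way up on the bench, over 150 mm from the case middle towards case +y; spare bearing at rest flat on the small pocket floor (26 mm in x, 11 mm in y of its centre); coil spring still in the big pocket (all of step 2 and value of joint each of clip_left, clip_right above 0.95 rad and x of spare_bearing in the frame of small_pocket between -0.026 and 0.026 m and y of spare_bearing in the frame of small_pocket between -0.011 and 0.011 m and z of spare_bearing in the frame of small_pocket below 0.006 m and angle between spare_bearing's own z axis and vertical below 0.08 rad and x of damper_spring in the frame of big_pocket between -0.048 and 0.048 m and y of damper_spring in the frame of big_pocket between -0.043 and 0.043 m and z of damper_spring in the frame of big_pocket below 0.03 m and linear speed of spare_bearing below 0.02 m/s); the robot touches nothing.
It fails at once if a bystander is moved by more than 30 mm (distance of any of bolt_c, spring_a, punch from where it was at the start of the episode above 0.03 m).
It also fails if it takes over 64 s, if anything falls off the work surface, if the arm or the gripper's body presses on something with over 40 N, if the wrist force passes 120 N, or if a joint passes its speed limit or range.

ROBOT

A 6-joint arm with a two-finger parallel gripper is mounted at the origin on a cart in front of the work surface, level with it; the furniture and walls round the work are solid. World frame = base frame: x ahead of the robot, y to its left, z up, the work surface at z = 0. Lengths are in m, angles in degrees, forces in N, time in s.
With the tool pointing down it reaches from about 0.4 to 0.825 m from the base axis. Payload 7 kg.
Tool frame: the origin (TCP) lies midway between the tips of the shut fingers; the grasp point (between the pads) lies ctrl.tcp_to_grasp behind it (ctrl.tcp_to_grasp is the distance from the TCP to the grasp point, in m); z points along the fingers, y is the line along which they close (so a half turn about z gives the same grasp; the last joint's range is limited). The gripper opens to 88 mm and grips with 3 to 60 N. Pads are 19 mm wide; open, the fingers measure 130 mm over their backs; the gripper's body (78 mm by 193 mm) begins 47 mm behind the grasp point.
Start: joints at [16.507, 20.546, 0.682, 0, -70.136, -16.507], TCP at [0.675, -0, 0.227] pointing down, gripper open.
Joint ranges: [-176.03, 176.03], [-82.01, 121.73], [-58.28, 71.71], [-173.87, 95.51], [-174.79, -0.11], [-173.66, 173.66]. Speed limits (degrees/s): [136.94, 136.94, 172.46, 180, 180, 180].

INTERFACE

Orientations are given as [roll, pitch, yaw] about the fixed x, y, z axes, in that order (R = Rz(yaw) Ry(pitch) Rx(roll)).
In Python, from plant import ctrl, imaging, close_job gives the robot as it stands.
- The arm moves only by the shell command python3 -m crank 'ROWS'. ROWS is JSON, a list of rows, each a list of 3 entries, a list of its own where there are three numbers: the shift along the world's x, y, z in m, then the turn, a rotation vector about the world's x, y, z in degrees, then the opening, from -1 (shut) to 1 (fully open), so that 0 is half open. A call has 1 to 12 rows; each row shifts and turns the commanded pose from where the row before left it; what a row does not reach is not made up. A row lasts 1/10 s, in which the tool goes at most 50 mm and 8.59 degrees, less where a joint would pass 70% of its speed; a pose out of reach is approached as far as the arm can. A call is refused whole if a number of a shift passes 0.05 or a number of a turn 8.59, either way. A call with a gripper value outside its range is refused whole. The fingers move at their own pace and stop on an object; the grip force is fixed at half the most. Time passes only in rows, so rows that do not move let the fingers close. It gives the time, the measured TCP pose, the force, the opening and the grip force at its end, in the units of the state.
- ctrl.get_obs(): the state, without advancing time (a new reading comes with each control period).
- imaging.snapshot(name): name is "scene" or "side" or "wrist"; returns (picture, depth): 400x640x3 uint8, blue, green, red; 400x640 float32, m along the optical axis (not along the pixel's ray), 0 where there is no reading.
- imaging.camera_model(name): a dict with "mtx" (3x3 intrinsics, pixels), "D" ([k1, k2, p1, p2, k3] as OpenCV has them; the pictures are not rectified), "R" (3x3) and "t" (3): a world point X has camera coordinates R X + t. Camera axes: x right, y down, z forward; pixel columns grow to the right and rows downward; lengths in m; the calibration is good to about 2 mm. A picture is of the moment at which its call begins: read the wrist's pose just before it. camera_model takes no time and is no camera call; for the wrist camera it gives the pose at the moment of the call.
- close_job(): hands the job in; it is judged then, once.
The state is a dict: "clock": time; "joint_pos": joint angles; "qvel": joint speeds; "tau": joint torques, N m; "tool_pos": TCP position; "orientation": TCP orientation; "force": force on the tool from outside, world axes, zero at the start; "moment": the same for the moment, N m; "opening": finger opening in m; "gripper_force": force on a finger pad.
Only numpy, scipy, OpenCV 4.12 (cv2) and the standard library are available. Lean on these libraries where they do the work, as an engineer would, in place of code of your own. Each camera call takes 0.05 s, during which the arm holds its last target. There are 200 camera calls.

## Working session

There is one attempt and no reset: what is moved stays moved. The work goes in short steps, Python scripts to look and compute and a shell command to move; the robot and the scene stay as the last step left them, time stands still between calls to the robot, and variables do not carry over. Pictures are saved under pics/ and viewed, at most 10 in all, crops included, and the job is handed in when it is done.

```bash
ls; mkdir -p pics
cat > h.py <<'E'
import numpy as np, cv2
from plant import ctrl, imaging
def snap(name,f):
    m=imaging.camera_model(name); p,d=imaging.snapshot(name); cv2.imwrite(f'pics/{f}.png',p); np.savez(f'pics/{f}.npz',d=d,**{k:np.array(m[k]) for k in('mtx','D','R','t')}); return p,d,m
def load(f): return dict(np.load(f'pics/{f}.npz'))
def ray(m,u,v):
    n=cv2.undistortPoints(np.array([[[u,v]]],float),m['mtx'],m['D'])[0,0]; r=np.array([n[0],n[1],1.]); R=m['R']; return R.T@r, -R.T@m['t']
def atz(m,u,v,z):
    r,c=ray(m,u,v); return c+r*(z-c[2])/r[2]
def atd(m,u,v):
    r,c=ray(m,u,v); return c+r*float(m['d'][int(round(v)),int(round(u))])
E
python3 - <<'E'
from h import *
print(ctrl.get_obs(), ctrl.tcp_to_grasp)
for n in('scene','side'):
    p,d,m=snap(n,n+'0'); print(n,-m['R'].T@m['t'],m['R'][2])
a=cv2.imread('pics/scene0.png');b=cv2.imread('pics/side0.png')
cv2.imwrite('pics/scene0b.png',cv2.resize(a,(800,500)));
E
```

```text
pics
{'clock': 0.0, 'joint_pos': array([ 1.65062213e+01,  2.05922054e+01,  6.34871723e-01, -2.02365833e-02,
       -7.01341498e+01, -1.65071733e+01]), 'qvel': array([ 0.05722482, -0.03980549, -0.02472451, -0.0481788 ,  0.05791023,
        0.10011672]), 'tau': array([-8.00930356e-04, -5.82726967e+01,  2.93058443e+01,  6.99745238e+00,
        6.93249181e-03, -2.06530804e-04]), 'tool_pos': array([ 6.74530263e-01, -2.84129191e-05,  2.25621949e-01]), 'orientation': array([ 1.79906881e+02, -7.75666763e-03, -9.00078377e+01]), 'force': array([ 0.04874114, -0.44164282,  0.18109007]), 'moment': array([ 0.00896719, -0.01753797, -0.06776849]), 'gripper_force': 0.0, 'opening': 0.08754759231811607} 0.0188
scene [-0.2243529  -0.73237263  0.71610133] [ 0.60085307  0.63272811 -0.48849844]
side [0.44595415 1.35756891 1.14287142] [ 0.06048089 -0.75208034 -0.6562905 ]
```

View pics/scene0b.png

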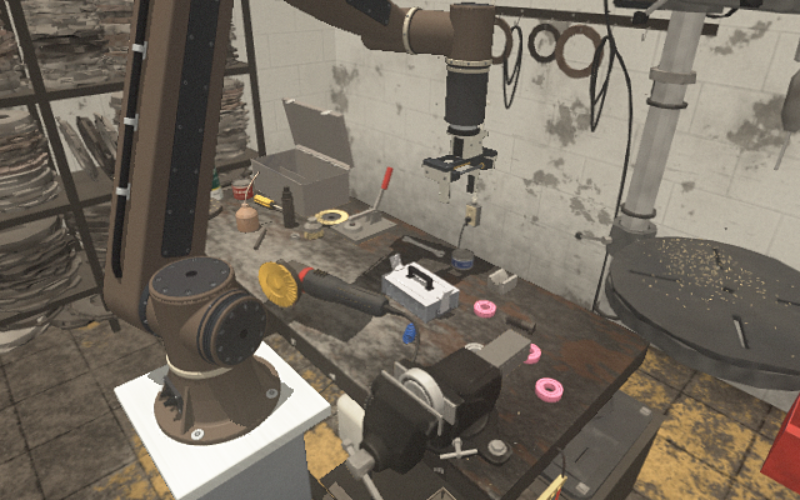

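View pics/side0.png

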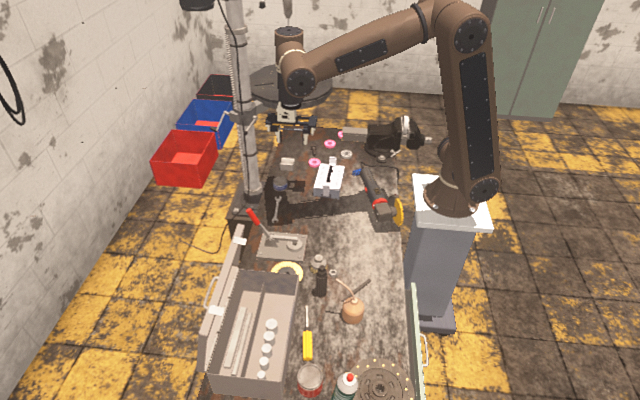

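Run:
```python
from h import *
p,d,m=snap('wrist','w0'); print(-m['R'].T@m['t'],m['R'])
a=cv2.imread('pics/side0.png')[120:240,240:430]
cv2.imwrite('pics/side0c.png',cv2.resize(a,None,fx=4,fy=4,interpolation=cv2.INTER_CUBIC))
s=load('side0')
for u,v in((347,153),(330,170),(321,181),(349,153),(372,170)): print(u,v,atd(s,u,v))
```

```text
[ 0.6749334  -0.07059202  0.38358267] [[-9.99999941e-01 -1.58721947e-04  3.06121073e-04]
 [-7.28784961e-05  9.64993794e-01  2.62272706e-01]
 [-3.37033370e-04  2.62272668e-01 -9.64993748e-01]]
347 153 [ 0.4518869  -0.26724612  0.00129276]
330 170 [ 0.51706441 -0.02283057  0.0789648 ]
321 181 [0.550682   0.01847851 0.04873932]
349 153 [ 0.44236325 -0.25071346  0.01378242]
372 170 [ 0.33109778 -0.15460495 -0.00358941]
```

View pics/w0.png

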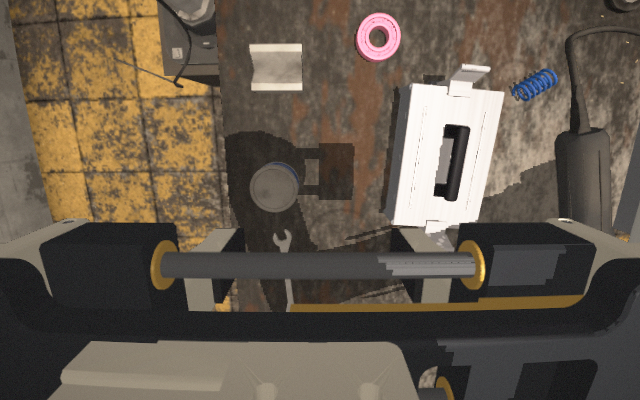

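View pics/side0c.png

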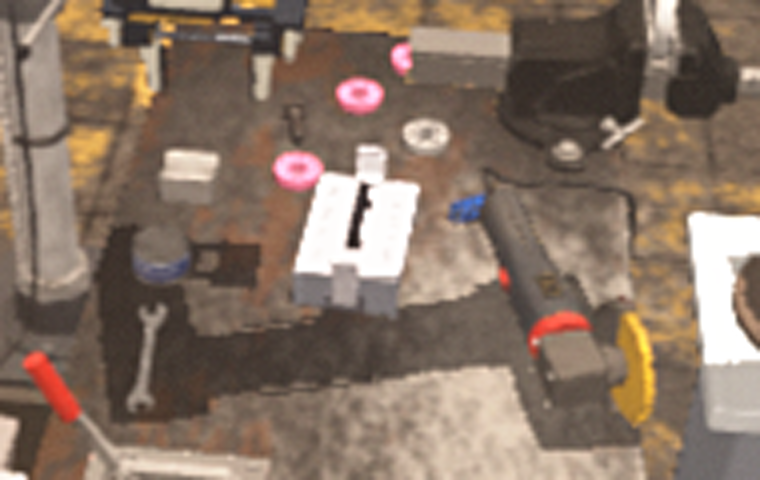

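```bash
cat >> h.py <<'E'
def cloud(m,step=1):
    d=m['d'];v,u=np.mgrid[0:d.shape[0]:step,0:d.shape[1]:step];uv=np.stack([u.ravel(),v.ravel()],1).astype(float)
    n=cv2.undistortPoints(uv[:,None],m['mtx'],m['D'])[:,0];z=d[v,u].ravel().astype(float)
    P=np.c_[n,np.ones(len(n))]*z[:,None]; P=(P-m['t'])@m['R']; P[z==0]=np.nan; return P,uv
E
python3 - <<'E'
from h import *
for f,c in(('w0',(450,155)),('side0',(330,170))):
    m=load(f);P,uv=cloud(m)
    k=(abs(P[:,2]-.05)<.006)&(abs(P[:,0]-.53)<.13)&(abs(P[:,1]+.02)<.13)
    Q=P[k]; print(f,k.sum(),Q.mean(0),'rect',cv2.minAreaRect(Q[:,:2].astype(np.float32)))
    k=(abs(P[:,2]-.078)<.007)&(abs(P[:,0]-.53)<.13)&(abs(P[:,1]+.02)<.15)
    Q=P[k]
    print('high',k.sum(),'rect',cv2.minAreaRect(Q[:,:2].astype(np.float32)))
m=load('w0')
for u,v in((413,85),(503,92),(480,228),(385,222),(457,130),(452,200)): print(u,v,atz(m,u,v,.05),atz(m,u,v,.08),atd(m,u,v))
s=load('side0')
print('bearing',atz(s,240+427/4,120+134/4,.015), 'corners')
for u,v in((330,172),(420,182),(400,282),(295,272),(367,186),(353,246)): print(atz(s,240+u/4,120+v/4,.05),atz(s,240+u/4,120+v/4,.08))
c=load('scene0'); print('sc bearing',atz(c,474*.8,348*.8,.015),atz(c,420*.8,270*.8,.08))
E
```

```text
w0 11548 [ 0.5238654  -0.03228467  0.04985739] rect ((0.5212527513504028, -0.026056714355945587), (0.18422158062458038, 0.11000595986843109), 86.03327941894531)
high 1417 rect ((0.5217664837837219, -0.02605808526277542), (0.2050391435623169, 0.03060874715447426), 86.25785064697266)
side0 437 [ 0.51978196 -0.02068727  0.04745983] rect ((0.5208585858345032, -0.022226721048355103), (0.1946767121553421, 0.10721537470817566), 85.96155548095703)
high 60 rect ((0.5210438966751099, -0.01991758495569229), (0.20639196038246155, 0.028759516775608063), 86.5333480834961)
413 85 [ 0.56840414 -0.11068718  0.05      ] [ 0.57798461 -0.10708131  0.08      ] [ 0.56837432 -0.1106984   0.04990662]
503 92 [ 0.46403227 -0.10519888  0.05      ] [ 0.48299919 -0.10208659  0.08      ] [ 0.46312459 -0.10534782  0.04856432]
480 228 [0.46730159 0.05903499 0.05      ] [0.48597449 0.04737728 0.08      ] [ 0.62391943 -0.03874339  0.30162327]
385 222 [0.59018842 0.05048597 0.05      ] [0.59780976 0.03959709 0.08      ] [ 0.5772029   0.0690388  -0.00111503]
457 130 [ 0.51290236 -0.06219487  0.05      ] [ 0.52747425 -0.06295005  0.08      ] [ 0.5251493  -0.06282956  0.07521347]
452 200 [0.50869859 0.02197527 0.05      ] [0.52364854 0.01365044 0.08      ] [0.52320494 0.01389746 0.07910983]
bearing [ 0.4527921  -0.24349187  0.015     ] corners
[ 0.55625666 -0.10691721  0.05      ] [ 0.55322879 -0.06671616  0.08      ]
[ 0.45570997 -0.10135131  0.05      ] [ 0.45544217 -0.06130304  0.08      ]
[0.46706965 0.07162772 0.05      ] [0.46649002 0.1069276  0.08      ]
[0.57582827 0.06930146 0.05      ] [0.57226315 0.1046652  0.08      ]
[ 0.51337839 -0.0865323   0.05      ] [ 0.51152755 -0.04689082  0.08      ]
[0.51992627 0.01948545 0.05      ] [0.51789568 0.05621667 0.08      ]
sc bearing [ 0.46258797 -0.24961836  0.015     ] [ 0.52591677 -0.01973647  0.08      ]
```

```bash
python3 -m crank '[[[-0.0395,-0.0225,0],[0,0,-1],-1],[[-0.0395,-0.0225,0],[0,0,-1],-1],[[-0.0395,-0.0225,0],[0,0,-1],-1],[[-0.0395,-0.0225,0],[0,0,-1],-1],[[0,0,0],[0,0,0],-1],[[0,0,0],[0,0,0],-1],[[0,0,0],[0,0,0],-1],[[0,0,0],[0,0,0],-1]]'
python3 - <<'E'
from h import *
p,d,m=snap('wrist','w1')
m=load('w1');P,uv=cloud(m)
k=(abs(P[:,2]-.05)<.003)&(abs(P[:,0]-.53)<.13)&(abs(P[:,1]+.02)<.13)
print('lid',k.sum(),cv2.minAreaRect(P[k][:,:2].astype(np.float32)))
E
```

```text
clock: 0.95
tool_pos: [0.5177, -0.0896, 0.2263]
orientation: [180.0, -0.0, -94.0]
force: [-0.7, -0.2, -0.7]
opening: 0.0291
gripper_force: 0.0
lid 6478 ((0.5207259654998779, -0.02523190528154373), (0.17809441685676575, 0.10817678272724152), 86.02507019042969)
```

View pics/w1.png

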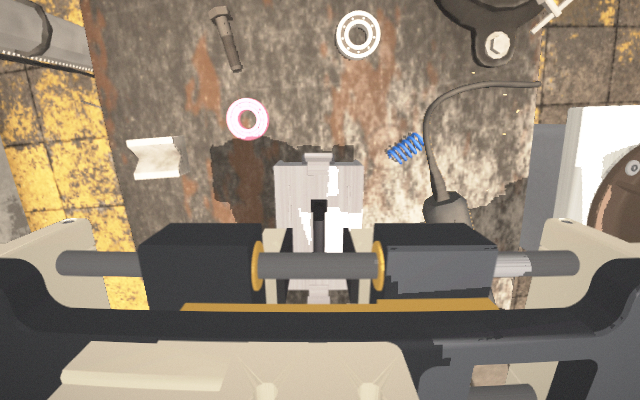

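```bash
python3 - <<'E'
from h import *
m=load('w1'); print('bearing',atz(m,358,35,.015),'tab',atz(m,318,158,.08))
P,uv=cloud(m);b=atz(m,358,35,.015)
k=(abs(P[:,2]-.015)<.005)&(np.hypot(P[:,0]-b[0],P[:,1]-b[1])<.035)
print(k.sum(),cv2.minEnclosingCircle(P[k][:,:2].astype(np.float32)),np.median(P[k][:,2]))
E
python3 -m crank '[[[-0.001,0,-0.04],[0,0,0],-1],[[0,0,-0.04],[0,0,0],-1],[[0,0,-0.04],[0,0,0],-1],[[0,0,-0.03],[0,0,0],-1],[[0,0,0],[0,0,0],-1],[[0,0,-0.014],[0,0,0],-1],[[0,0,0],[0,0,0],-1],[[0,0,0],[0,0,0],-1]]'
```

```text
bearing [ 0.45833433 -0.25645956  0.015     ] tab [ 0.51506421 -0.1222363   0.08      ]
1336 ((0.45840343832969666, -0.25744664669036865), 0.026614472270011902) 0.013998303667109515
clock: 1.8
tool_pos: [0.5169, -0.0898, 0.0637]
orientation: [-179.9, -0.0, -94.0]
force: [0.4, 0.4, 0.1]
opening: 0.0007
gripper_force: 0.0
```

```bash
python3 -m crank '[[[-0.0007,-0.01,-0.002],[0,0,0],-1],[[-0.0007,-0.01,0],[0,0,0],-1],[[-0.0007,-0.01,0],[0,0,0],-1],[[-0.0007,-0.01,0],[0,0,0],-1],[[-0.0007,-0.01,0],[0,0,0],-1],[[0,-0.005,0],[0,0,0],-1],[[0,0,0],[0,0,0],-1],[[0,0,0],[0,0,0],-1]]'
```

```text
clock: 2.6
tool_pos: [0.5123, -0.1453, 0.0605]
orientation: [180.0, -0.0, -94.0]
force: [-0.5, 1.3, 0.2]
opening: 0.0005
gripper_force: 0.0
```

```bash
python3 -m crank '[[[0,0,0.045],[0,0,0],-1],[[0.002,0.03,0.03],[0,0,0],-1],[[0.003,0.04,0],[0,0,0],-1],[[0.003,0.04,0],[0,0,0],-1],[[0.003,0.04,0],[0,0,0],-1],[[0.002,0.037,0],[0,0,0],-1],[[0,0,0],[0,0,0],-1],[[0,0,-0.04],[0,0,0],-1],[[0,0,-0.02],[0,0,0],-1],[[0,0,-0.013],[0,0,0],-1],[[0,0,0],[0,0,0],-1],[[0,0,0],[0,0,0],-1]]'
python3 -m crank '[[[0.0007,0.01,0],[0,0,0],-1],[[0.0007,0.01,0],[0,0,0],-1],[[0.0007,0.01,0],[0,0,0],-1],[[0.0007,0.01,0],[0,0,0],-1],[[0.0007,0.01,0],[0,0,0],-1],[[0.0007,0.005,0],[0,0,0],-1],[[0,0,0],[0,0,0],-1],[[0,0,0],[0,0,0],-1]]'
```

```text
clock: 3.8
tool_pos: [0.5256, 0.0419, 0.0628]
orientation: [180.0, -0.0, -94.0]
force: [0.7, -0.2, -0.3]
opening: 0.0001
gripper_force: 0.0
clock: 4.6
tool_pos: [0.5297, 0.0973, 0.0626]
orientation: [-180.0, 0.0, -94.0]
force: [-0.4, 0.1, -0.7]
opening: 0.0002
gripper_force: 0.0
```

Raise, move back over the handle with fingers opening, and check the clips.

```bash
python3 -m crank '[[[0,0,0.05],[0,0,0],-1],[[0,0,0.05],[0,0,0],0],[[-0.002,-0.03,0.04],[0,0,0],1],[[-0.002,-0.03,0.02],[0,0,0],1],[[-0.002,-0.03,0],[0,0,0],1],[[-0.002,-0.032,0],[0,0,0],1],[[0,0,0],[0,0,0],1],[[0,0,0],[0,0,0],1],[[0,0,0],[0,0,0],1]]'
python3 - <<'E'
from h import *
snap('wrist','w2'); snap('side','side2')
a=cv2.imread('pics/side2.png')[140:220,260:400]
b=cv2.imread('pics/w2.png')
cv2.imwrite('pics/c2.png',np.vstack([cv2.resize(a,(640,366),interpolation=cv2.INTER_CUBIC),b[:230]]))
for f in('side2','w2'):
    m=load(f);P,uv=cloud(m)
    q=P-np.array([.521,-.024,0]);c=np.c_[q[:,0]*.9976-q[:,1]*.0698,q[:,0]*.0698+q[:,1]*.9976,q[:,2]]
    for s in(1,-1):
        k=(abs(c[:,0])<.018)&(s*c[:,1]>.09)&(s*c[:,1]<.175)&(c[:,2]>.008)&(c[:,2]<.09)
        Q=c[k]; print(f,s,k.sum(), Q.min(0) if len(Q) else '',Q.max(0) if len(Q) else '')
E
```

```text
clock: 5.5
tool_pos: [0.5217, -0.0248, 0.2224]
orientation: [180.0, 0.0, -94.0]
force: [0.6, 0.7, -0.9]
opening: 0.0587
gripper_force: 0.0
side2 1 75 [-0.01707771  0.09053211  0.00850322] [0.01661825 0.15992524 0.04360837]
side2 -1 39 [-0.01351889 -0.15887455  0.01787724] [ 0.01557834 -0.10966371  0.04017928]
w2 1 354 [-0.0153446   0.0972548   0.01488614] [0.01430881 0.15671652 0.03178943]
w2 -1 1573 [-0.01799163 -0.16066434  0.01181045] [ 0.01749893 -0.09086664  0.04372488]
```

View pics/c2.png

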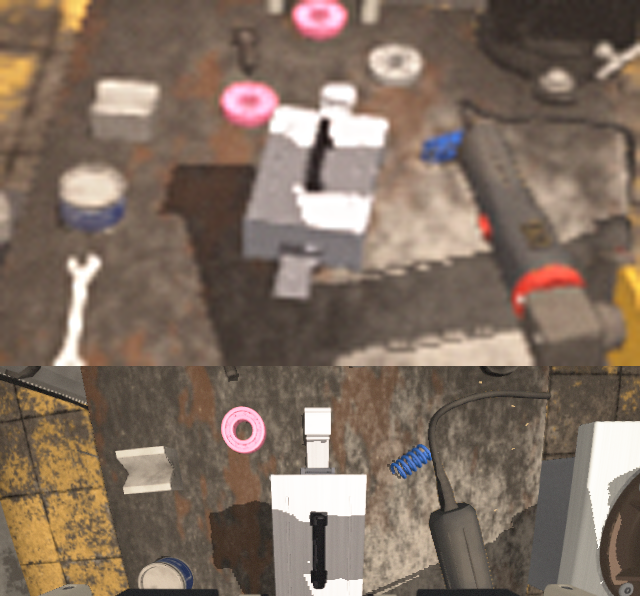

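```bash
python3 - <<'E'
from h import *
m=load('side0');P,uv=cloud(m)
m2=load('side2');P2,_=cloud(m2)
P=np.vstack([P,P2])
print('cols x .34...'); xs=np.arange(.34,.72,.02)
print('      '+' '.join(f'{x:4.2f}' for x in xs))
for y in np.arange(.12,.52,.02):
    r=[]
    for x in xs:
        k=(abs(P[:,0]-x)<.01)&(abs(P[:,1]-y)<.01)&(P[:,2]<.3); r.append(f'{1000*np.percentile(P[k,2],90):4.0f}' if k.sum() else '   .')
    print(f'{y:.2f}  '+' '.join(r))
E
python3 -m crank '[[[0,0,-0.05],[0,0,0],1],[[0,0,-0.05],[0,0,0],1],[[0,0,-0.035],[0,0,0],1],[[0,0,-0.02],[0,0,0],1],[[0,0,-0.011],[0,0,0],1],[[0,0,0],[0,0,0],1],[[0,0,0],[0,0,0],-1],[[0,0,0],[0,0,0],-1],[[0,0,0],[0,0,0],-1],[[0,0,0],[0,0,0],-1],[[0,0,0],[0,0,0],-1],[[0,0,0],[0,0,0],-1]]'
```

```text
cols x .34...
      0.34 0.36 0.38 0.40 0.42 0.44 0.46 0.48 0.50 0.52 0.54 0.56 0.58 0.60 0.62 0.64 0.66 0.68 0.70
0.12    88   67    0   -0   -2   -0   -1   -2   -0   28   26   -1   -1   -1   -0   -1   -2   -2   -0
0.14    85   -1   -1   -1   -0   -2   -1   -0    2   21   23   -0   -1   -1   -1   -2   -1    0   -0
0.16    78   -0    1   -1   -1   -1   -0   -1    1   -1   -0   -0   -1   -1   -1   -1    0   -2   -1
0.18    77   -2   -1   -1    0   -1   -2    1   -1    0   -0   -0   -0   -1   -1   -1   -1   -2   -1
0.20    -1   -1   -1   -1   -2   -1   -2   -2    0   -1   -0   -2   -0   -2   -1   -1   -0   -0    0
0.22    -0    1    0   -1   -0   -1   -1   -1   -1   -1    1   -1   -1   -3    0   -1   -2   -0    5
0.24    -1    1    0   -1   -0   -0   -1   -1    0   -1   -1   -1   -2   -0   -1   -1   -0   -0   -0
0.26    -1   -0   -1   -2   -1    1   -1   -1   -1   -1   -1    1   -1   -0   -2   -1   -0   -0    0
0.28    -1   -1   -0   -1    1   -2   -0   -1   -1   -1   -0   -1    0   -0    0   -0   -1   -2   -1
0.30    -0   -1   -0   -1   -2   -0    0    0   -2    0    0   -1   16   16 
[... 472 characters left out ...]
-0   -0    .    2   -1   17   19   24   18   18   17   17
0.42    -2   -0    0   -1   -1   -1   -1   -2   38   55   37   -0   18   18   17   17   17   17   16
0.44    -1   -0    0   -0   -1    0   -0    0   48   57   53   -0    1   15   13   13   14    1    2
0.46     1   -1   -1    0   -1   -0   11    9   40   54   36   -1   13   13   12   13   13    7   -1
0.48     9    6   -1   -1    0    1    2    4    .   -0   -1   -1   13   12   11   11   12   13   -2
0.50    -0    9    2   -1   -0   -1   -1   -0    .   -1   -1   -1   12    .    .    .    .    .    .
clock: 6.8
tool_pos: [0.5218, -0.025, 0.0568]
orientation: [-180.0, 0.0, -94.0]
force: [0.5, 0.4, 1.1]
opening: 0.0451
gripper_force: 0.0
```

```bash
python3 -m crank '[[[0,0,0],[0,0,0],-1],[[0,0,0],[0,0,0],-1],[[0,0,0],[0,0,0],-1],[[0,0,0],[0,0,0],-1],[[0,0,0],[0,0,0],-1],[[0,0,0],[0,0,0],-1]]'
python3 -m crank '[[[0,0,0.005],[0,0,0],-1],[[0,0,0.01],[0,0,0],-1],[[0,0,0.015],[0,0,0],-1],[[0,0,0.02],[0,0,0],-1],[[0,0,0.02],[0,0,0],-1],[[0,0,0],[0,0,0],-1],[[0,0,0],[0,0,0],-1]]'
```

```text
clock: 7.4
tool_pos: [0.5214, -0.0251, 0.0564]
orientation: [180.0, -0.0, -94.0]
force: [-1.8, 0.2, 0.5]
opening: 0.0135
gripper_force: 30.0
clock: 8.1
tool_pos: [0.5217, -0.0249, 0.1269]
orientation: [-179.9, 0.0, -94.0]
force: [0.2, -0.2, -4.3]
opening: 0.0138
gripper_force: 30.0
```

```bash
python3 -m crank '[[[-0.0042,0.015,0],[0,0,0.4],-1],[[-0.0042,0.03,0],[0,0,0.4],-1],[[-0.0042,0.03,0],[0,0,0.4],-1],[[-0.0042,0.03,0],[0,0,0.4],-1],[[-0.0042,0.03,0],[0,0,0.4],-1],[[-0.0042,0.03,0],[0,0,0.4],-1],[[-0.0042,0.03,0],[0,0,0.4],-1],[[-0.0042,0.03,0],[0,0,0.4],-1],[[-0.0042,0.03,0],[0,0,0.4],-1],[[-0.0042,0.03,0],[0,0,0.4],-1],[[0,0.005,0],[0,0,0],-1],[[0,0,0],[0,0,0],-1]]'
python3 -m crank '[[[0,0,-0.03],[0,0,0],-1],[[0,0,-0.03],[0,0,0],-1],[[0,0,-0.025],[0,0,0],-1],[[0,0,-0.015],[0,0,0],-1],[[0,0,-0.006],[0,0,0],-1],[[0,0,-0.003],[0,0,0],-1],[[0,0,0],[0,0,0],-1],[[0,0,-0.002],[0,0,0],-1],[[0,0,0],[0,0,0],-1],[[0,0,0],[0,0,0],-1]]'
```

```text
clock: 9.3
tool_pos: [0.479, 0.2654, 0.1253]
orientation: [179.9, -0.1, -89.9]
force: [-0.2, 0.3, -2.5]
opening: 0.0136
gripper_force: 30.0
clock: 10.3
tool_pos: [0.4799, 0.2652, 0.0161]
orientation: [-180.0, 0.0, -90.0]
force: [-1.1, -0.2, -3.6]
opening: 0.0136
gripper_force: 30.0
```

```bash
python3 -m crank '[[[0,0,-0.001],[0,0,0],-1],[[0,0,-0.001],[0,0,0],-1],[[0,0,0],[0,0,0],-1],[[0,0,0],[0,0,0],-1],[[0,0,0],[0,0,0],-1]]'
python3 -m crank '[[[0,0,0],[0,0,0],0],[[0,0,0],[0,0,0],0],[[0,0,0],[0,0,0],0],[[0,0,0],[0,0,0],0.3],[[0,0,0],[0,0,0],0.3],[[0,0,0],[0,0,0],0.3],[[0,0,0],[0,0,0],0.3],[[0,0,0],[0,0,0],0.3]]'
```

```text
clock: 10.8
tool_pos: [0.4798, 0.2652, 0.0144]
orientation: [-180.0, 0.0, -90.0]
force: [-3.0, -0.7, 6.4]
opening: 0.0138
gripper_force: 30.0
clock: 11.6
tool_pos: [0.4797, 0.265, 0.0135]
orientation: [180.0, -0.0, -90.0]
force: [-0.8, -0.1, 0.8]
opening: 0.0572
gripper_force: 0.0
```

```bash
python3 -m crank '[[[0,0,0.03],[0,0,0],0.3],[[0,0,0.05],[0,0,0],0.3],[[0,0,0.05],[0,0,0],1],[[0,0,0.05],[0,0,0],1],[[0,0,0],[0,0,0],1]]'
python3 - <<'E'
from h import *
p,d,m=snap('wrist','w3');snap('side','side3');o=ctrl.get_obs();print(o['opening'],o['tool_pos'])
# finger points relative to TCP (tool y ~ -x world)
q=cloud(load('w3'))[0]-o['tool_pos']
for z in np.arange(0,.07,.006):
    k=(abs(q[:,2]-z)<.003)&(abs(q[:,1])<.04)&(abs(q[:,0])<.12)
    x=q[k,0]; print(round(z,3),k.sum(),[ (x[x*s>0].min().round(4),x[x*s>0].max().round(4),q[k][x*s>0][:,1].min().round(4)) for s in(1,-1) if (x*s>0).any()])
P=cloud(load('side3'))[0];k=(abs(P[:,0]-.48)<.07)&(abs(P[:,1]-.265)<.1)&(P[:,2]>.004)&(P[:,2]<.014)
print('lid',k.sum(),cv2.minAreaRect(P[k][:,:2].astype(np.float32)),np.median(P[k][:,2]))
cv2.imwrite('pics/c3.png',np.vstack([cv2.resize(cv2.imread('pics/side3.png')[140:240,250:410],(640,300)),cv2.imread('pics/w3.png')[:280]]))
E
```

```text
clock: 12.1
tool_pos: [0.4829, 0.2674, 0.2014]
orientation: [-179.4, 0.5, -89.9]
force: [0.6, 0.4, -0.3]
opening: 0.0753
gripper_force: 0.0
0.08339852442026931 [0.47996514 0.26550504 0.19508546]
0.0 0 []
0.006 82 [(np.float64(0.0408), np.float64(0.0443), np.float64(-0.0081)), (np.float64(-0.0482), np.float64(-0.0348), np.float64(-0.0089))]
0.012 301 [(np.float64(0.0407), np.float64(0.0568), np.float64(-0.0095)), (np.float64(-0.0506), np.float64(-0.0343), np.float64(-0.0099))]
0.018 328 [(np.float64(0.0405), np.float64(0.0567), np.float64(-0.0099)), (np.float64(-0.0502), np.float64(-0.0343), np.float64(-0.01))]
0.024 407 [(np.float64(0.0406), np.float64(0.0569), np.float64(-0.01)), (np.float64(-0.0508), np.float64(-0.0343), np.float64(-0.01))]
0.03 374 [(np.float64(0.0405), np.float64(0.0567), np.float64(-0.0099)), (np.float64(-0.0512), np.float64(-0.0344), np.float64(-0.0101))]
0.036 390 [(np.float64(0.0405), np.float64(0.0581), np.float64(-0.0099)), (np.float64(-0.0531), np.float64(-0.0345), np.float64(-0.01))]
0.042 263 [(np.float64(0.0404), np.float64(0.0587), np.float64(-0.0103)), (np.float64(-0.0532), np.float64(-0.0346), np.float64(-0.0105))]
0.048 185 [(np.float64(0.04), np.float64(0.0416), np.float64(0.0001)), (np.float64(-0.039), np.float64(-0.0347), np.float64(-0.0014))]
0.054 686 [(np.float64(0.0398), np.float64(0.0446), np.float64(-0.0043)), (np.float64(-0.0397), np.float64(-0.0348), np.float64(-0.0049))]
0.06 327 [(np.float64(0.0435), np.float64(0.0447), np.float64(-0.0081)), (np.float64(-0.0397), np.float64(-0.0385), np.float64(-0.0081))]
0.066 364 [(np.float64(0.0435), np.float64(0.0449), np.float64(-0.0113)), (np.float64(-0.0409), np.float64(-0.0384), np.float64(-0.0124))]
lid 451 ((0.4804997146129608, 0.2674453854560852), (0.10710634291172028, 0.17319899797439575), 0.34534385800361633) 0.005660081489742919
```

View pics/c3.png

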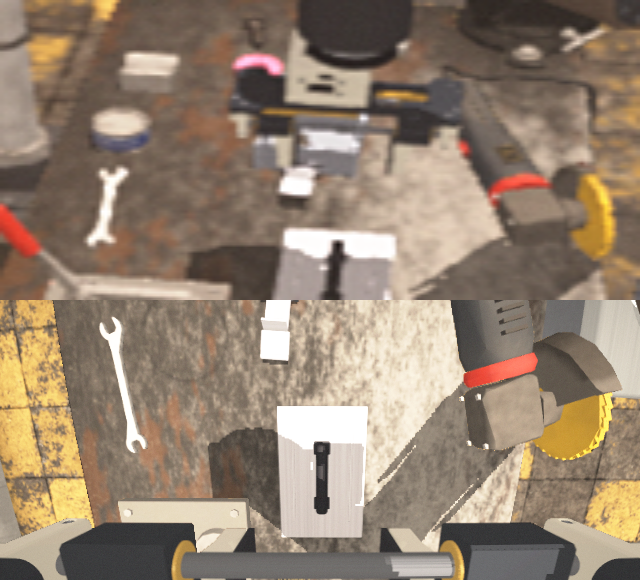

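```bash
python3 - <<'E'
from h import *
P=np.vstack([cloud(load(f))[0] for f in('w1','side0','side2')])
xs=np.arange(.32,.60,.02)
print('      '+' '.join(f'{x:4.2f}' for x in xs))
for y in np.arange(-.40,-.17,.02):
    r=[]
    for x in xs:
        k=(abs(P[:,0]-x)<.01)&(abs(P[:,1]-y)<.01)&(P[:,2]<.19); r.append(f'{1000*np.percentile(P[k,2],95):4.0f}' if k.sum() else '   .')
    print(f'{y:.2f} '+' '.join(r))
E
python3 -m crank '[[[0,-0.03,0],[0,0,-0.4],1],[[0,-0.05,0],[0,0,-0.4],1],[[0,-0.05,0],[0,0,-0.4],1],[[0,-0.05,0],[0,0,-0.4],1],[[0,-0.05,0],[0,0,-0.4],1],[[0,-0.05,0],[0,0,-0.4],1],[[0,-0.05,0],[0,0,-0.4],1],[[0,-0.05,0],[0,0,-0.4],1],[[0,-0.05,0],[0,0,-0.4],1],[[0,0,0],[0,0,-0.4],1],[[0,0,0],[0,0,0],1],[[0,0,0],[0,0,0],1]]'
python3 - <<'E'
from h import *
snap('wrist','w4');snap('side','side4')
for f in('side4','w4'):
    P=cloud(load(f))[0]
    b=(.4584,-.257)
    k=(abs(P[:,2]-.014)<.005)&(np.hypot(P[:,0]-b[0],P[:,1]-b[1])<.04)
    if k.sum()>20: print(f,k.sum(),cv2.minEnclosingCircle(P[k][:,:2].astype(np.float32)))
    k=(abs(P[:,2]-.046)<.003)&(abs(P[:,0]-.521)<.1)&(abs(P[:,1]+.024)<.11)
    if k.sum()>20: print('rim',k.sum(),cv2.minAreaRect(P[k][:,:2].astype(np.float32)))
E
```

```text
0.32 0.34 0.36 0.38 0.40 0.42 0.44 0.46 0.48 0.50 0.52 0.54 0.56 0.58
-0.40    .    .    .    .    .    .  -11    .   15   10    1   -0   -2   -2
-0.38    .    .  107   82   -3   43   -2   -4   -3   -0    2   -0   -1   -3
-0.36  111  111  111   91   91   89   88   86   88    0   -1    7    9   -0
-0.34  114  116  110   91   90   92   91   92   91   -0    9   13   12   -2
-0.32  114  113  110   89   90   90   89   90   89   -2   13   11   14   -0
-0.30  112  112  104   79   78   74   75   75   52    1    1    2    2    1
-0.28   83   78   64    1    1    1   15   15   15    1    1    1    1    1
-0.26   18   14    1    1    1    1   16   15   16    1    1    1    1    1
-0.24   15    1    1    1    1    1   15   15   15    1    1    1    1    1
-0.22   13    1    1    1    1    1    1    2    1    1    1    1    1    1
-0.20    9    2    1    1    1    1    1    1    1    1    1    1    1    1
-0.18    9   12   22   24    1    1    1    1    1    1    1    1    1   16
clock: 13.4
tool_pos: [0.4791, -0.1645, 0.1925]
orientation: [179.9, 0.0, -94.0]
force: [0.9, 0.3, -0.4]
opening: 0.0875
gripper_force: 0.0
rim 28 ((0.5217981338500977, -0.016871079802513123), (0.16675648093223572, 0.10094180703163147), 84.65923309326172)
w4 1369 ((0.4577886462211609, -0.2575843334197998), 0.026166880503296852)
rim 641 ((0.5184693336486816, -0.05880310758948326), (0.10387150943279266, 0.10735738277435303), 86.2747802734375)
```

Run:
```python
from h import *
for f in('w4','w1','side4'):
    P=cloud(load(f))[0]
    k=(P[:,0]>.34)&(P[:,0]<.5)&(P[:,1]>-.36)&(P[:,1]<-.27)&(P[:,2]>.03)&(P[:,2]<.13)
    Q=P[k]
    if len(Q)<5: continue
    print(f,len(Q),'max y',np.sort(Q[:,1])[-3:])
    for x in np.arange(.35,.5,.02):
        q=Q[abs(Q[:,0]-x)<.01]
        if len(q): print(round(x,2),q[:,1].max().round(4),q[q[:,1].argmax(),2].round(3),q[:,2].min().round(3),q[:,2].max().round(3))
    print('bolt/other',)
```

```text
w4 7685 max y [-0.29076758 -0.29065847 -0.29059805]
0.35 -0.2906 0.049 0.03 0.117
0.37 -0.2913 0.046 0.03 0.11
0.39 -0.3128 0.051 0.048 0.095
0.41 -0.3128 0.071 0.047 0.095
0.43 -0.3129 0.077 0.047 0.095
0.45 -0.313 0.057 0.047 0.095
0.47 -0.3127 0.06 0.047 0.095
0.49 -0.3129 0.053 0.05 0.094
bolt/other
side4 436 max y [-0.28031918 -0.2800726  -0.27996902]
0.35 -0.28 0.071 0.03 0.113
0.37 -0.2853 0.072 0.046 0.103
0.39 -0.2986 0.054 0.041 0.094
0.41 -0.3016 0.084 0.042 0.091
0.43 -0.298 0.086 0.045 0.09
0.45 -0.3012 0.075 0.042 0.092
0.47 -0.3011 0.063 0.045 0.094
0.49 -0.3032 0.078 0.045 0.093
bolt/other
```

```bash
python3 -m crank '[[[-0.007,-0.031,0],[0,0,-2.5],1],[[-0.007,-0.031,0],[0,0,-2.5],1],[[-0.007,-0.031,0],[0,0,0],1],[[0,0,-0.03],[0,0,0],1],[[0,0,-0.03],[0,0,0],1],[[0,0,-0.03],[0,0,0],1],[[0,0,-0.03],[0,0,0],1],[[0,0,-0.03],[0,0,0],1],[[0,0,-0.02],[0,0,0],1],[[0,0,0],[0,0,0],1],[[0,0,0],[0,0,0],1]]'
```

```text
clock: 14.6
tool_pos: [0.4593, -0.2572, 0.0238]
orientation: [180.0, -0.0, -98.9]
force: [1.0, -0.2, 0.6]
opening: 0.0877
gripper_force: 0.0
```

```bash
python3 -m crank '[[[0,0,-0.012],[0,0,0],1],[[0,0,-0.004],[0,0,0],1],[[0,0,0],[0,0,0],-1],[[0,0,0],[0,0,0],-1],[[0,0,0],[0,0,0],-1],[[0,0,0],[0,0,0],-1],[[0,0,0],[0,0,0],-1],[[0,0,0],[0,0,0],-1],[[0,0,0],[0,0,0],-1],[[0,0,0],[0,0,0],-1]]'
```

```text
clock: 15.6
tool_pos: [0.4587, -0.258, 0.0077]
orientation: [-180.0, -0.0, -99.0]
force: [-0.8, -0.5, 1.7]
opening: 0.0505
gripper_force: 30.0
```

```bash
python3 -m crank '[[[0,0,0.01],[0,0,0],-1],[[0,0,0.03],[0,0,0],-1],[[0,0,0.04],[0,0,0],-1],[[0,0,0.04],[0,0,0],-1],[[0.005,0.03,0.03],[0,0,1],-1],[[0.01,0.04,0],[0,0,1],-1],[[0.01,0.04,0],[0,0,1],-1],[[0.01,0.04,0],[0,0,1],-1],[[0.015,0.03,0],[0,0,1],-1],[[0.009,0.009,0],[0,0,0],-1],[[0,0,0],[0,0,0],-1],[[0,0,0],[0,0,0],-1]]'
python3 - <<'E'
from h import *
snap('side','side5');p,d,m=snap('wrist','w5');o=ctrl.get_obs();print(o['opening'],o['gripper_force'])
for f in('w4','w2','side4','side5','w5'):
    P=cloud(load(f))[0]
    q=P-np.array([.521,-.024,0]);c=np.c_[q[:,0]*.9976-q[:,1]*.0698,q[:,0]*.0698+q[:,1]*.9976,q[:,2]]
    k=(abs(c[:,2]-.0455)<.0025)&(abs(c[:,0])<.06)&(abs(c[:,1])<.086)
    Q=c[k]
    if k.sum()>10: print(f,k.sum(),'rim pct x',np.percentile(Q[:,0],[1,99]).round(4),'y',np.percentile(Q[:,1],[1,99]).round(4))
E
python3 -c "
import cv2,numpy as np
a=cv2.imread('pics/side5.png')[140:240,250:410]
cv2.imwrite('pics/c5.png',np.vstack([cv2.resize(a,(640,300)),cv2.imread('pics/w4.png')[:290]]))"
```

```text
clock: 16.8
tool_pos: [0.5173, -0.0692, 0.1575]
orientation: [180.0, -0.0, -94.0]
force: [-0.1, 0.9, -0.8]
opening: 0.0504
gripper_force: 30.0
0.05087324964997932 29.99484325038793
w4 631 rim pct x [-0.0523  0.0529] y [-0.0849  0.015 ]
w2 148 rim pct x [-0.0544  0.0556] y [-0.085   0.0812]
side4 23 rim pct x [-0.0516  0.0504] y [-0.0753  0.0858]
side5 23 rim pct x [-0.0512  0.0512] y [-0.0769  0.0841]
w5 1533 rim pct x [-0.0522  0.0531] y [-0.0848  0.0771]
```

View pics/c5.png

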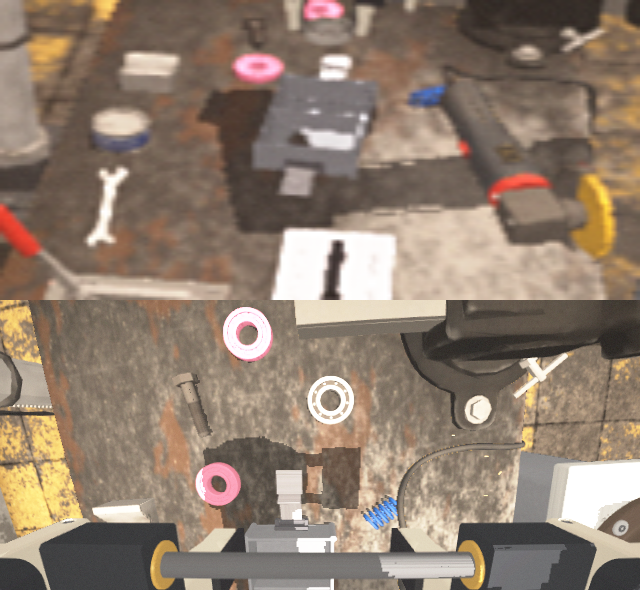

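```bash
python3 -m crank '[[[0.0005,0,-0.04],[0,0,0],-1],[[0,0,-0.04],[0,0,0],-1],[[0,0,-0.015],[0,0,0],-1],[[0,0,0],[0,0,0],-1],[[0,0,-0.01],[0,0,0],-1],[[0,0,-0.008],[0,0,0],-1],[[0,0,0],[0,0,0],-1],[[0,0,0],[0,0,0],-1]]'
```

```text
clock: 17.7
tool_pos: [0.5184, -0.069, 0.0449]
orientation: [-180.0, 0.0, -94.0]
force: [0.3, 0.7, -1.4]
opening: 0.0504
gripper_force: 30.0
```

No contact; bearing is inside the mouth. Continue down.

```bash
python3 -m crank '[[[0,0,-0.01],[0,0,0],-1],[[0,0,-0.01],[0,0,0],-1],[[0,0,-0.006],[0,0,0],-1],[[0,0,-0.004],[0,0,0],-1],[[0,0,0],[0,0,0],-1],[[0,0,0],[0,0,0],-1]]'
python3 -m crank '[[[0,0,-0.0015],[0,0,0],-1],[[0,0,-0.0015],[0,0,0],-1],[[0,0,0],[0,0,0],-1],[[0,0,0],[0,0,0],-1]]'
```

```text
clock: 18.3
tool_pos: [0.5182, -0.069, 0.0144]
orientation: [180.0, -0.0, -94.0]
force: [0.7, -0.3, -1.6]
opening: 0.0503
gripper_force: 30.0
clock: 18.7
tool_pos: [0.5185, -0.0689, 0.0117]
orientation: [-180.0, 0.0, -94.0]
force: [0.4, -0.1, 0.4]
opening: 0.0506
gripper_force: 30.0
```

```bash
python3 -m crank '[[[0,0,0],[0,0,0],0.28],[[0,0,0],[0,0,0],0.28],[[0,0,0],[0,0,0],0.28],[[0,0,0],[0,0,0],0.28],[[0,0,0],[0,0,0],0.28]]'
python3 -m crank '[[[0,0,0.005],[0,0,0],0.28],[[0,0,0.01],[0,0,0],0.28],[[0,0,0.02],[0,0,0],0.28],[[0,0,0.04],[0,0,0],0.28],[[0,0,0.05],[0,0,0],0.28],[[0,0.04,0.04],[0,0,0],0.28],[[0,0.04,0],[0,0,0],0.28],[[0,0.04,0],[0,0,0],0.28],[[0,0,0],[0,0,0],0.28],[[0,0,0],[0,0,0],0.28]]'
python3 - <<'E'
from h import *
p,d,m=snap('wrist','w6');snap('side','side6')
cv2.imwrite('pics/c6.png',np.vstack([cv2.resize(cv2.imread('pics/side6.png')[140:240,250:410],(640,300)),p[:290]]))
P=cloud(load('w6'))[0]
q=P-np.array([.521,-.024,0]);c=np.c_[q[:,0]*.9976-q[:,1]*.0698,q[:,0]*.0698+q[:,1]*.9976,q[:,2]]
k=(abs(c[:,2]-.019)<.003)&(abs(c[:,0])<.045)&(c[:,1]<-.015)&(c[:,1]>-.075)
Q=c[k];print(k.sum(),cv2.minEnclosingCircle(Q[:,:2].astype(np.float32)),np.linalg.lstsq(np.c_[Q[:,:2],np.ones(len(Q))],Q[:,2],rcond=None)[0],np.median(Q[:,2]))
E
```

```text
clock: 19.2
tool_pos: [0.5182, -0.069, 0.0115]
orientation: [180.0, 0.0, -94.0]
force: [-0.4, -0.1, 0.3]
opening: 0.0563
gripper_force: 0.0
clock: 20.2
tool_pos: [0.5181, 0.0472, 0.1727]
orientation: [-180.0, 0.0, -93.9]
force: [0.4, -0.2, -0.1]
opening: 0.0559
gripper_force: 0.0
1621 ((0.0007576540810987353, -0.0444740429520607), 0.026257464662194252) [1.05758227e-03 3.59014345e-05 1.81248646e-02] 0.018207957325790104
```

View pics/c6.png

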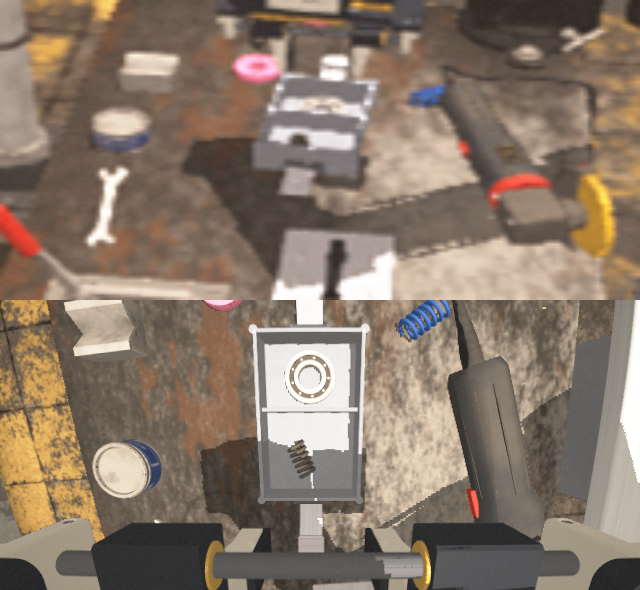

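The bearing lies flat and centred in the small pocket, at about (310, 77) in the wrist view. The coil spring is in the big pocket at (302, 160), both clips are open, and the lid is flat on the bench.

```bash
python3 -c "
from plant import close_job
print(close_job())"
```

```text
the job is handed in; nothing more can be done
None
```

The job is handed in, with no verdict returned: at the last look both clips were open, the lid lay flat on the bench to the left of the case, the spare bearing lay flat in the small pocket, and the coil spring was still in the big pocket.

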